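Find the pouring hole of a casting mould by feel and hold it hole-up

TASK

Pick up the plaster casting mould that lies on the round-footed stand, turn it on end and feel with the sprung pin of the gauge which end has the blind pouring hole: the hole slips over the pin, the solid end pushes it in. Once the mould is upright with the hole on top, its solid end has to push the pin in a little as proof; then lift it and finish while still holding it still, upright and hole-up, with its middle about 25 cm above the bench. Leave the mould on the square-footed stand and everything else on the bench where it is.

Things in the scene. Friction and masses are not known exactly. Their poses are not given: they have to be found in the camera images.
- mould_a: one of two look-alike plaster moulds: block 60 mm long (its x axis), 40 x 40 mm across, about 0.15 kg, origin at its middle. Starts lying on a stand, x level, z up. A blind round hole, 24 mm wide, 34 mm deep, is centred in ONE of its two 40 x 40 mm ends; the other end is solid. Which end (+x or -x) is not told and differs between the moulds: feel it
- mould_b: one of two look-alike plaster moulds: block 60 mm long (its x axis), 40 x 40 mm across, about 0.15 kg, origin at its middle. Starts lying on a stand, x level, z up. A blind round hole, 24 mm wide, 34 mm deep, is centred in ONE of its two 40 x 40 mm ends; the other end is solid. Which end (+x or -x) is not told and differs between the moulds: feel it
- round_stand: fixed aluminium stand: round, 100 mm wide foot 6 mm thick, on it a rest block 30 mm along the stand's x axis by 26 mm, top 31 mm above the bench; a mould lies on it, length along the stand's x within 45 degrees, overhanging all round. Origin: middle of the foot's underside, on the bench. The mould to work on is the one on this stand
- square_stand: fixed aluminium stand: square, 100 x 100 mm foot 6 mm thick, on it a rest block 30 mm along the stand's x axis by 26 mm, top 31 mm above the bench; a mould lies on it, length along the stand's x within 45 degrees, overhanging all round. Origin: middle of the foot's underside, on the bench. The mould on this stand must stay
- gauge: fixed dark steel disc, 70 mm across and 20 mm high, from whose middle the thin sprung pin stands up. Origin at the middle of its underside, on the bench
- feeler_tip (a point): top of the gauge's upright round pin, 8 mm thick, on the gauge's axis; 45 mm above the bench when not pressed (25 mm above the disc). A mould's solid end pushes it down; its hole passes over the pin without pushing, until the mould's rim meets the disc
- feeler (a joint): how far the pin is pushed down, 0 to 0.012 m; starts to yield at about 2.5 N and takes about 8.5 N at 0.012; springs back
- arch_model: bystander: cream dental arch cast on a 50 x 58 mm base, 25 mm high. Origin at the middle of its underside; leave it alone
- cement_jar: bystander: small amber glass jar with black lid, 44 mm across, 45 mm high. Origin at the middle of its underside; leave it alone
- cup: bystander: white mug, 76 mm across, 70 mm high, handle on its +y side. Origin at the middle of its underside; leave it alone
- mixing_bowl: bystander: dark rubber mixing bowl, 110 mm across, 50 mm high. Origin at the middle of its underside; leave it alone
- liquid_bottle: bystander: clear bottle with white cap, 52 mm across, 130 mm high. Origin at the middle of its underside; leave it alone
- spatula: bystander: spatula 170 mm long lying flat along its x axis. Origin at the middle of its underside; leave it alone
- glass_dish: bystander: amber glass dish, 100 mm across, 30 mm high. Origin at the middle of its underside; leave it alone
There are look-alikes about, which are no part of the job. Leave any purple or yellow look-alike of the mould_b alone.

How it is judged (in metres and radians):
On the way:
1. held in the fingers upright with its hole on top (within 17 degrees), the mould from the round-footed stand pushes the pin in by more than 2 mm with its solid end (((horizontal distance between mould_b and square_stand below 0.04 m and distance of mould_b from where it was at the start of the episode below 0.02 m and angle between mould_a_c0's own z axis and vertical below 0.3 rad and contact force between mould_a and gauge above 1 N and value of joint feeler above 0.002 m and contact force between the fingers and mould_a above 2 N) or (horizontal distance between mould_a and square_stand below 0.04 m and distance of mould_a from where it was at the start of the episode below 0.02 m and angle between mould_b_c0's own z axis and vertical below 0.3 rad and contact force between mould_b and gauge above 1 N and value of joint feeler above 0.002 m and contact force between the fingers and mould_b above 2 N))), for 0.2 s.
At the end, for the whole second after the job is handed in: The mould from the round-footed stand is still gripped, at rest, its hole end on top with its long axis within 15 degrees of vertical, its middle more than 180 mm above the bench and off the gauge; the other mould is still on the square-footed stand, moved less than 20 mm (((horizontal distance between mould_b and square_stand below 0.04 m and distance of mould_b from where it was at the start of the episode below 0.02 m and angle between mould_a_c0's own z axis and vertical below 0.26 rad and height (world z) of mould_a above 0.18 m and contact force between the fingers and mould_a above 2 N and linear speed of mould_a below 0.03 m/s and contact force between mould_a and gauge below 0.1 N) or (horizontal distance between mould_a and square_stand below 0.04 m and distance of mould_a from where it was at the start of the episode below 0.02 m and angle between mould_b_c0's own z axis and vertical below 0.26 rad and height (world z) of mould_b above 0.18 m and contact force between the fingers and mould_b above 2 N and linear speed of mould_b below 0.03 m/s and contact force between mould_b and gauge below 0.1 N))); the arm keeps its last pose, push and grip.
It fails at once if a bystander is moved by more than 30 mm (distance of any of arch_model, cement_jar, cup, mixing_bowl, liquid_bottle, spatula, glass_dish from where it was at the start of the episode above 0.03 m).
It also fails if it takes over 72 s, if anything falls off the work surface, if the arm or the gripper's body presses on something with over 40 N, if the wrist force passes 120 N, or if a joint passes its speed limit or range.

ROBOT

A 7-joint arm with a two-finger parallel gripper is mounted at the origin on the work surface. World frame = base frame: x ahead of the robot, y to its left, z up, the work surface at z = 0. Lengths are in m, angles in degrees, forces in N, time in s.
With the tool pointing down it reaches from about 0.4 to 0.875 m from the base axis. Payload 6.5 kg.
Tool frame: the origin (TCP) lies midway between the tips of the shut fingers; the grasp point (between the pads) lies 19 mm behind it; z points along the fingers, y is the direction in which the jaws open and shut (so a half turn about z gives the same grasp; the last joint's range is limited). The gripper opens to 88 mm and grips with 3 to 60 N. Pads are 18 mm wide; open, the fingers measure 123 mm over their backs; the gripper's body (75 mm by 187 mm) begins 45 mm behind the grasp point.
Start: joints at [-79.252, 30.733, -0.252, 88.115, 0.149, 61.152, -4.079], TCP at [0.163, 0.629, 0.239] pointing down, gripper open.
Joint ranges: [-154.64, 154.64], [-21.42, 123.67], [-72.66, 72.17], [13.99, 137.28], [-74.86, 254.86], [10.95, 109.41], [-158.01, 158.01]. Speed limits (degrees/s): [136.94, 136.94, 180, 180, 180, 180, 180].

INTERFACE

Orientations are given as a 3x3 rotation matrix whose columns are the frame's x, y, z axes.
In Python, from cell import bot gives the robot as it stands.
- The arm moves only by the tool jog_arm, never from a script. Its argument "rows" is a list that holds one entry, the list of rows, each a list of 7 numbers: the shift along the tool's x, y, z in m, then the turn, a rotation vector about the tool's x, y, z in rad, then the finger opening in m, from 0 to 0.0881. In form: [[[x, y, z, ax, ay, az, gripper], ...]]. A call has 1 to 10 rows; each row is the pose to reach, as a shift and turn from the pose commanded when the call began, along the tool's axes at that moment; what a row does not reach only later rows make up. A row lasts 1/12 s, in which the tool goes at most 41.7 mm and 7.16 degrees, less where a joint would pass 70% of its speed; a pose out of reach is approached as far as the arm can. A call with a gripper value outside its range is refused whole. The fingers move at their own pace and stop on an object; "squeeze" is the grip in N (left out, the last holds). Time passes only in rows, so rows that repeat a pose let the fingers close. It gives the time, the measured TCP pose, the force and the opening at its end, in the units of the state.
- bot.observe(): the state, without advancing time (a new reading comes with each control period).
- bot.grab_frame(name): name is "side" or "top"; returns a dict with "color" (420x560x3 uint8, red, green, blue), "mtx" (3x3 intrinsics, pixels), "world_from_camera" (4x4, takes a point from camera to world coordinates). Camera axes: x right, y down, z forward; pixel columns grow to the right and rows downward; lengths in m; the calibration is good to about 2 mm. A picture is of the moment at which its call begins. There is no depth.
- bot.job_done(): hands the job in, once; it reports no verdict.
The state is a dict: "clock": time; "q": joint angles; "joint_vel": joint speeds; "tau": joint torques, N m; "position": TCP position; "tcp_rot": TCP orientation; "wrist_force": force on the tool from outside, world axes, zero at the start; "wrist_torque": the same for the moment, N m; "finger_gap": finger opening in m.
Only numpy, scipy, OpenCV 4.12 (cv2) and the standard library are available. Lean on these libraries where they do the work, as an engineer would, in place of code of your own. Each camera call takes 0.05 s, during which the arm holds its last target. There are 200 camera calls.

## Working session

There is one attempt and no reset: what is moved stays moved. The work goes in short steps, Python scripts to look and compute and a tool call to move; the robot and the scene stay as the last step left them, time stands still between calls to the robot, and variables do not carry over. Pictures are saved under pics/ and viewed, about 8 in all and at most 12, crops included, and the job is handed in when it is done.

Besides the shell and the picture viewer there is one more tool, called as name(argument=value, ...), one argument or row to a line, values as JSON. jog_arm: Moves the arm, as the interface text tells. Its arguments: {"type":"object","properties":{"rows":{"type":"array","items":{"type":"array","items":{"type":"array","items":{"type":"number"}}}},"squeeze":{"type":"number"}},"required":["rows"]}

```bash
mkdir -p pics; cat > h.py <<'E'
import numpy as np, cv2
from cell import bot
def grab(n,f=None):
    d=bot.grab_frame(n)
    if f: cv2.imwrite('pics/'+f,d['color'][:,:,::-1])
    np.savez('last_'+n+'.npz',**d)
    return d
def load(n): return dict(np.load('last_'+n+'.npz'))
def ray(d,u,v):
    T=d['world_from_camera']; r=T[:3,:3]@np.linalg.solve(d['mtx'],[u,v,1.]); return T[:3,3],r
def onz(d,u,v,z):
    o,r=ray(d,u,v); return o+r*(z-o[2])/r[2]
def proj(d,p):
    T=d['world_from_camera']; c=T[:3,:3].T@(np.array(p)-T[:3,3]); q=d['mtx']@c; return q[:2]/q[2]
E
python3 - <<'E'
from h import *
a=grab('top','top0.png');b=grab('side','side0.png')
for d in(a,b): print(d['mtx'].round(1).tolist(),d['world_from_camera'].round(3).tolist())
s=bot.observe(); print(s['position'],s['tcp_rot'],s['clock'],s['wrist_force'],s['finger_gap'])
E
```

```text
[[438.8, 0.0, 288.7], [0.0, 438.8, 209.8], [0.0, 0.0, 1.0]] [[0.028, -0.998, 0.058, 0.479], [-1.0, -0.029, -0.005, 0.008], [0.007, -0.058, -0.998, 1.272], [0.0, 0.0, 0.0, 1.0]]
[[441.5, 0.0, 276.2], [0.0, 441.5, 216.2], [0.0, 0.0, 1.0]] [[0.987, -0.108, 0.116, 0.424], [-0.158, -0.731, 0.664, -0.745], [0.013, -0.674, -0.739, 0.92], [0.0, 0.0, 0.0, 1.0]]
[0.16306429 0.62864488 0.23796156] [[-9.67984779e-01  2.51008723e-01 -2.97750407e-04]
 [ 2.51008884e-01  9.67983616e-01 -1.50324118e-03]
 [-8.91091327e-05 -1.52985258e-03 -9.99998826e-01]] 0.1 [ 0.10554198  0.04584138 -1.23624121] 0.08876549498262974
```

View pics/top0.png

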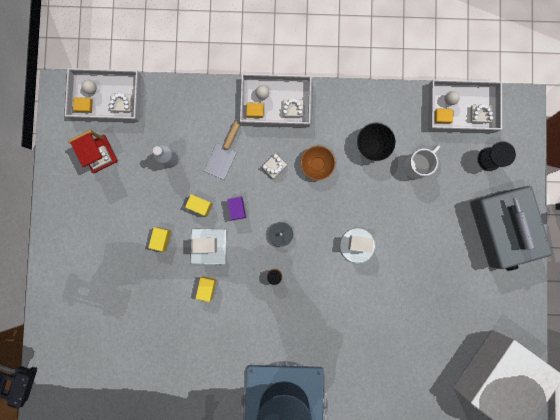

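View pics/side0.png

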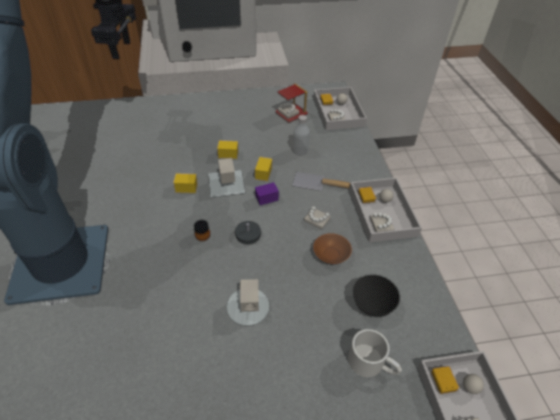

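The top view shows a cream mould on the round stand at about (361,244) and one on the square stand at (203,245). The yellow blocks are at (198,205), (158,240) and (205,290), the purple one at (236,208), the gauge at (280,235). By the description, the round-stand mould at (361,244) is the one to work on. I'll check that in a crop and measure it.

```bash
python3 - <<'E'
from h import *
d=load('top');im=d['color']
c=cv2.resize(im[205:285,310:410,::-1],None,fx=5,fy=5,interpolation=cv2.INTER_CUBIC)
e=load('side')['color'][260:340,210:300,::-1]; e=cv2.resize(e,(450,400),interpolation=cv2.INTER_CUBIC)
cv2.imwrite('pics/crop1.png',cv2.resize(np.hstack([c[:400],e]),(800,337)))
hsv=cv2.cvtColor(im,cv2.COLOR_RGB2HSV)
for y,x in[(244,361),(250,361),(245,203),(235,350),(258,355),(235,280)]: print(im[y,x],hsv[y,x])
def comp(seed,m):
    n,l=cv2.connectedComponents(m); return (l==l[seed[1],seed[0]]).astype(np.uint8)
m=((im[:,:,0].astype(int)-im[:,:,2]>15)&(im[:,:,0]>150)).astype(np.uint8)
for s in[(361,244),(203,245)]:
    k=comp(s,m); ct=max(cv2.findContours(k,0,1)[0],key=cv2.contourArea)
    r=cv2.minAreaRect(ct); bp=cv2.boxPoints(r); w=[onz(d,*p,.071) for p in bp]
    print(s,k.sum(),r,np.round(w,3).tolist(),np.mean(w,0).round(4),[np.linalg.norm(w[i]-w[i-1]).round(3) for i in range(4)])
print('gauge',onz(d,280,235,.02),'stand',onz(d,358,246,.006))
E
```

```text
[211 205 195] [ 19  19 211]
[213 207 199] [ 17  17 213]
[213 206 197] [ 17  19 213]
[163 167 170] [103  11 170]
[201 211 215] [ 99  17 215]
[108 110 119] [115  24 119]
(361, 244) 138 ((361.60748291015625, 243.836181640625), (20.096694946289062, 12.735694885253906), 6.709836483001709) [[0.447, -0.171, 0.071], [0.481, -0.174, 0.071], [0.477, -0.229, 0.071], [0.442, -0.225, 0.071]] [ 0.4617 -0.1997  0.071 ] [np.float64(0.055), np.float64(0.035), np.float64(0.055), np.float64(0.035)]
(203, 245) 161 ((203.5, 245.0), (12.0, 19.0), 90.0) [[0.462, 0.258, 0.071], [0.463, 0.206, 0.071], [0.431, 0.205, 0.071], [0.429, 0.257, 0.071]] [0.4464 0.2315 0.071 ] [np.float64(0.033), np.float64(0.052), np.float64(0.033), np.float64(0.052)]
gauge [0.47946993 0.02453913 0.02      ] stand [ 0.45421733 -0.2007041   0.006     ]
```

View pics/crop1.png

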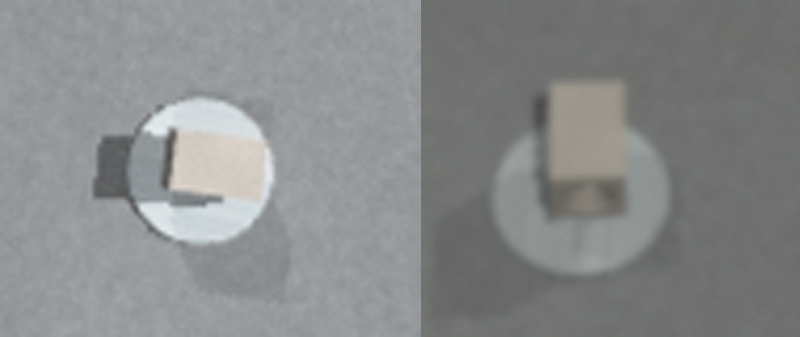

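The crop confirms the cream mould on a round foot. Its -y end faces the side camera, so I'll compare the end faces of both moulds.

```bash
python3 - <<'E'
from h import *
d=load('side');im=d['color'][:,:,::-1]
a=im[275:315,230:270];b=im[155:195,207:247]
f=lambda x:cv2.resize(cv2.convertScaleAbs(x,alpha=1.4),(400,400),interpolation=cv2.INTER_NEAREST)
cv2.imwrite('pics/ends.png',np.hstack([f(a),f(b)]))
for p in[(0.477,-.229),(.442,-.225)]:
  for z in(.071,.031): print(proj(d,[*p,z]).round(1))
E
```

```text
[258.1 301.4]
[258.4 310.7]
[242.1 301.9]
[242.9 311.2]
```

View pics/ends.png

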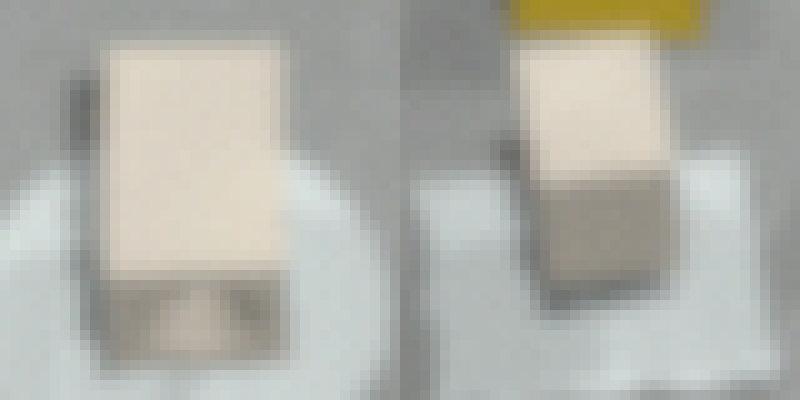

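The round-stand mould's -y end (side px about 249,307) shows a hole-like pattern. The other mould's -y end is plain. I'll work on the hypothesis that the hole is on the -y end and confirm it on the pin. The grasp leans 30° so that after the turn the wrist stays above the bench.

```bash
cat >> h.py <<'E'
from scipy.spatial.transform import Rotation as Ro
def rot(yaw,tilt):
    # yaw of jaw axis y (deg); tilt: tool z leans from down toward yaw+90 direction (deg)
    a=np.radians(yaw); y=np.array([np.cos(a),np.sin(a),0]); u=np.array([-np.sin(a),np.cos(a),0])
    t=np.radians(tilt); z=np.sin(t)*u-np.cos(t)*np.array([0,0,1]); return np.c_[np.cross(y,z),y,z]
def delta(p,R,p0=None,R0=None):
    s=bot.observe(); p0=s['position'] if p0 is None else p0; R0=s['tcp_rot'] if R0 is None else R0
    v=np.r_[R0.T@(np.array(p)-p0),Ro.from_matrix(R0.T@R).as_rotvec()]
    print(v.round(4).tolist(),'rows>=',np.linalg.norm(v[:3])/.0417,np.degrees(np.linalg.norm(v[3:]))/7.16)
E
python3 - <<'E'
from h import *
print(bot.observe()['finger_gap'])
delta([.5,.25,.30],rot(35,0))
E
```

```text
0.08876549498262974
[-0.4212, -0.282, -0.0616, -0.0014, 0.0006, 0.7062] rows>= 12.245403394620412 5.651238347662218
```

jog_arm(
  rows=[
    [[-0.42, -0.28, -0.06, 0, 0, 0.706, 0.088], [-0.42, -0.28, -0.06, 0, 0, 0.706, 0.088], [-0.42, -0.28, -0.06, 0, 0, 0.706, 0.088], [-0.42, -0.28, -0.06, 0, 0, 0.706, 0.088], [-0.42, -0.28, -0.06, 0, 0, 0.706, 0.088], [-0.42, -0.28, -0.06, 0, 0, 0.706, 0.088], [-0.42, -0.28, -0.06, 0, 0, 0.706, 0.088], [-0.42, -0.28, -0.06, 0, 0, 0.706, 0.088], [-0.42, -0.28, -0.06, 0, 0, 0.706, 0.088], [-0.42, -0.28, -0.06, 0, 0, 0.706, 0.088]],
  ],
  squeeze=25,
)

```text
clock: 0.93
position: [0.4396, 0.3187, 0.288]
tcp_rot: [[-0.574, 0.819, -0.0], [0.819, 0.574, -0.0], [0.0, -0.0, -1.0]]
wrist_force: [1.2, 1.1, -0.6]
finger_gap: 0.088
```

```bash
python3 - <<'E'
from h import *
s=bot.observe();print(s['position'],s['q'],s['clock'])
u=np.array([.08,.997,0]);R=rot(-4.6,30)
g=np.array([.4617,-.1997,.051]); pre=g+R[:,2]*(.019-.11)
print(R.round(3),pre)
delta(pre,R)
E
```

```text
[0.43956043 0.31873984 0.28800811] [-53.69067676  17.46174958  16.16535783 102.15359987  -5.4805504
  61.16821745  -0.56204666] 0.9333
[[ 0.069  0.997  0.04 ]
 [ 0.863 -0.08   0.498]
 [ 0.5    0.    -0.866]] [ 0.45805095 -0.24505344  0.12980831]
[-0.4723, -0.3083, 0.1583, -0.1814, 0.5024, 0.6753] rows>= 14.049400450239785 6.889889608523125
```

```bash
python3 - <<'E'
from h import *
R=rot(-4.6,30)
g=np.array([.4617,-.1997,.051]); delta(g+R[:,2]*(.019-.19),R)
E
```

```text
[-0.5031, -0.3339, 0.089, -0.1814, 0.5024, 0.6753] rows>= 14.637153363010583 6.889889608523125
```

jog_arm(
  rows=[
    [[-0.503, -0.334, 0.089, -0.181, 0.502, 0.675, 0.088], [-0.503, -0.334, 0.089, -0.181, 0.502, 0.675, 0.088], [-0.503, -0.334, 0.089, -0.181, 0.502, 0.675, 0.088], [-0.503, -0.334, 0.089, -0.181, 0.502, 0.675, 0.088], [-0.503, -0.334, 0.089, -0.181, 0.502, 0.675, 0.088], [-0.503, -0.334, 0.089, -0.181, 0.502, 0.675, 0.088], [-0.503, -0.334, 0.089, -0.181, 0.502, 0.675, 0.088], [-0.503, -0.334, 0.089, -0.181, 0.502, 0.675, 0.088], [-0.503, -0.334, 0.089, -0.181, 0.502, 0.675, 0.088], [-0.503, -0.334, 0.089, -0.181, 0.502, 0.675, 0.088]],
  ],
)

```text
clock: 1.77
position: [0.4484, -0.0937, 0.2268]
tcp_rot: [[0.07, 0.997, 0.04], [0.863, -0.081, 0.499], [0.5, -0.0, -0.866]]
wrist_force: [1.5, 0.3, 0.6]
finger_gap: 0.0881
```

```bash
python3 - <<'E'
from h import *
R=rot(-4.6,30);print(bot.observe()['q'])
g=np.array([.4617,-.1997,.051]); delta(g+R[:,2]*(.019-.19),R)
E
```

```text
[ -0.73215981  23.62682589  32.92142323 114.13745665 -42.65972774
  68.37810946  51.22970337]
[-0.1784, 0.022, -0.0711, 0.0004, -0.0002, -0.0008] rows>= 4.636736805014973 0.007394228582123176
```

jog_arm(
  rows=[
    [[-0.178, 0.022, -0.071, 0, 0, 0, 0.088], [-0.178, 0.022, -0.071, 0, 0, 0, 0.088], [-0.178, 0.022, -0.071, 0, 0, 0, 0.088], [-0.178, 0.022, -0.071, 0, 0, 0, 0.088], [-0.178, 0.022, -0.071, 0, 0, 0, 0.088], [-0.178, 0.022, -0.071, 0, 0, 0, 0.088], [-0.178, 0.022, -0.071, 0, 0, 0, 0.088]],
  ],
)

```text
clock: 2.35
position: [0.4552, -0.2835, 0.1989]
tcp_rot: [[0.072, 0.997, 0.04], [0.863, -0.082, 0.498], [0.5, -0.001, -0.866]]
wrist_force: [0.0, 1.1, 0.2]
finger_gap: 0.0878
```

```bash
python3 - <<'E'
from h import *
R=rot(-4.6,30);s=bot.observe();print(s['q'],s['position'],s['wrist_force'])
g=np.array([.4617,-.1997,.051]); delta(g+R[:,2]*.019,R)
a=grab('top');b=grab('side')
c=a['color'][190:290,300:420,::-1];e=b['color'][230:330,190:310,::-1]
f=lambda x:cv2.resize(x,(400,333),interpolation=cv2.INTER_CUBIC)
cv2.imwrite('pics/pre.png',np.hstack([f(c),f(e)]))
E
```

```text
[ 17.47105364  38.36693439  34.73319226  96.91204835 -41.91251952
  79.50703729  64.26229212] [ 0.45516722 -0.28348847  0.19885524] [0.04780556 1.13376622 0.17665358]
[-0.001, -0.0002, 0.1891, -0.0, 0.0006, -0.0025] rows>= 4.534082124733621 0.020447740268660947
```

View pics/pre.png

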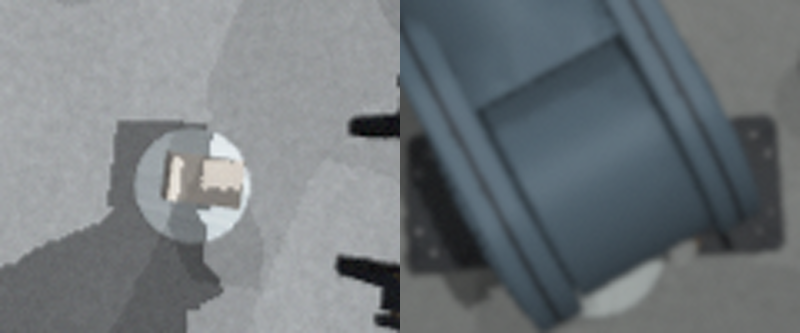

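The top view shows the open jaws to the right of the mould (full-frame px about 405,249), lined up to straddle it. I'll slide in along the tool axis and close.

jog_arm(
  rows=[
    [[-0.001, 0, 0.035, 0, 0, 0, 0.088], [-0.001, 0, 0.07, 0, 0, 0, 0.088], [-0.001, 0, 0.1, 0, 0, 0, 0.088], [-0.001, 0, 0.125, 0, 0, 0, 0.088], [-0.001, 0, 0.15, 0, 0, 0, 0.088], [-0.001, 0, 0.17, 0, 0, 0, 0.088], [-0.001, 0, 0.182, 0, 0, 0, 0.088], [-0.001, 0, 0.189, 0, 0, 0, 0.088], [-0.001, 0, 0.189, 0, 0, 0, 0.088]],
  ],
)

```text
clock: 3.2
position: [0.4633, -0.1873, 0.0352]
tcp_rot: [[0.068, 0.997, 0.039], [0.863, -0.078, 0.499], [0.501, -0.001, -0.865]]
wrist_force: [-0.4, 0.1, 0.8]
finger_gap: 0.088
```

```bash
python3 - <<'E'
from h import *
R=rot(-4.6,30)
g=np.array([.4617,-.1997,.051]); delta(g+R[:,2]*.019,R)
a=grab('top')
cv2.imwrite('pics/at.png',cv2.resize(a['color'][190:290,300:420,::-1],(600,500),interpolation=cv2.INTER_CUBIC))
E
```

```text
[-0.0029, -0.0006, -0.001, -0.0015, -0.0011, 0.0015] rows>= 0.0750889478615083 0.01941656915506421
```

View pics/at.png

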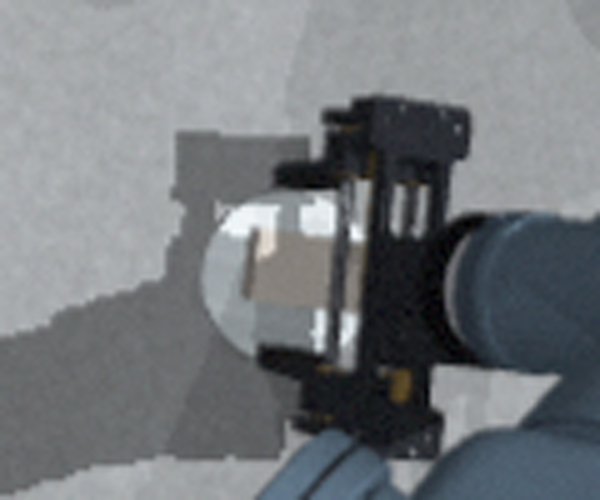

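The mould (crop rows 232–305) sits midway between the fingers (175 and 360). Closing.

jog_arm(
  rows=[
    [[0, 0, 0, 0, 0, 0, 0.06], [0, 0, 0, 0, 0, 0, 0.05], [0, 0, 0, 0, 0, 0, 0.042], [0, 0, 0, 0, 0, 0, 0.03], [0, 0, 0, 0, 0, 0, 0.02], [0, 0, 0, 0, 0, 0, 0.02], [0, 0, 0, 0, 0, 0, 0.02], [0, 0, 0, 0, 0, 0, 0.02], [0, 0, 0, 0, 0, 0, 0.02]],
  ],
  squeeze=30,
)

```text
clock: 4.0
position: [0.4632, -0.1891, 0.0355]
tcp_rot: [[0.069, 0.997, 0.04], [0.863, -0.08, 0.498], [0.5, 0.0, -0.866]]
wrist_force: [-0.8, -0.3, 0.8]
finger_gap: 0.0398
```

```bash
python3 - <<'E'
from h import *
s=bot.observe();R0=s['tcp_rot'];print(s['finger_gap'],s['q'])
print('up in tool:',R0.T@[0,0,1])
# final orientation: rotate -90 about tool's jaw axis world
j=R0[:,1]; R1=Ro.from_rotvec(-np.pi/2*j).as_matrix()@R0; print(R1.round(3))
E
```

```text
0.03981114996523775 [ 14.06569729  47.97579687  26.54384227 107.67658679 -53.67032907
  60.90022315  71.98980363]
up in tool: [ 4.99696325e-01  1.26202990e-04 -8.66200650e-01]
[[ 0.04   0.997 -0.069]
 [ 0.498 -0.08  -0.863]
 [-0.866  0.    -0.5  ]]
```

jog_arm(
  rows=[
    [[0.01, 0, -0.017, 0, 0, 0, 0.02], [0.025, 0, -0.043, 0, 0, 0, 0.02], [0.045, 0, -0.078, 0, 0, 0, 0.02], [0.065, 0, -0.112, 0, 0, 0, 0.02], [0.085, 0, -0.147, 0, 0, 0, 0.02], [0.105, 0, -0.182, 0, 0, 0, 0.02], [0.125, 0, -0.216, 0, 0, 0, 0.02], [0.14, 0, -0.242, 0, 0, 0, 0.02], [0.14, 0, -0.242, 0, 0, 0, 0.02]],
  ],
)

```text
clock: 4.75
position: [0.4651, -0.1905, 0.3206]
tcp_rot: [[0.065, 0.997, 0.048], [0.865, -0.081, 0.495], [0.497, 0.009, -0.868]]
wrist_force: [1.6, -1.4, -2.5]
finger_gap: 0.0398
```

```bash
python3 - <<'E'
from h import *
s=bot.observe();print(s['position'],s['q'],s['finger_gap'],s['wrist_force'])
delta([.5,0,.36],rot(15,-15)); delta([.5,0,.36],rot(30,-60),np.array([.5,0,.36]),rot(15,-15))
E
```

```text
[ 0.46507865 -0.19046563  0.320605  ] [  5.74259923  23.73309632  37.11594522  99.67696345 -37.58202607
  83.61952818  50.22339971] 0.03981593144147507 [ 1.55037042 -1.38412139 -2.4767225 ]
[0.1867, 0.0198, 0.0617, 0.0544, -0.7726, -0.3471] rows>= 4.7387829135277695 6.791752874721913
[0.0, 0.0, 0.0, -0.1635, -0.7808, -0.2131] rows>= 0.0 6.607637029011538
```

jog_arm(
  rows=[
    [[0.187, 0.02, 0.062, 0.054, -0.773, -0.347, 0.02], [0.187, 0.02, 0.062, 0.054, -0.773, -0.347, 0.02], [0.187, 0.02, 0.062, 0.054, -0.773, -0.347, 0.02], [0.187, 0.02, 0.062, 0.054, -0.773, -0.347, 0.02], [0.187, 0.02, 0.062, 0.054, -0.773, -0.347, 0.02], [0.187, 0.02, 0.062, 0.054, -0.773, -0.347, 0.02], [0.187, 0.02, 0.062, 0.054, -0.773, -0.347, 0.02], [0.187, 0.02, 0.062, 0.054, -0.773, -0.347, 0.02], [0.187, 0.02, 0.062, 0.054, -0.773, -0.347, 0.02]],
  ],
)

```text
clock: 5.5
position: [0.4976, 0.0038, 0.3534]
tcp_rot: [[-0.256, 0.965, 0.057], [0.933, 0.262, -0.245], [-0.252, -0.01, -0.968]]
wrist_force: [0.7, -0.4, -2.0]
finger_gap: 0.0399
```

```bash
python3 - <<'E'
from h import *
s=bot.observe();print(s['position'],s['q'],s['finger_gap'])
delta([.5,0,.36],rot(30,-60))
E
```

```text
[0.49761691 0.00377011 0.35343208] [-41.19182658   8.51414788  29.30932447 106.14014492  11.36609571
  66.61645282  -1.41599808] 0.03988372171644882
[-0.0058, 0.0012, -0.0053, -0.1686, -0.7897, -0.2047] rows>= 0.19038775758486198 6.666060694241254
```

jog_arm(
  rows=[
    [[-0.006, 0, -0.005, -0.169, -0.79, -0.205, 0.02], [-0.006, 0, -0.005, -0.169, -0.79, -0.205, 0.02], [-0.006, 0, -0.005, -0.169, -0.79, -0.205, 0.02], [-0.006, 0, -0.005, -0.169, -0.79, -0.205, 0.02], [-0.006, 0, -0.005, -0.169, -0.79, -0.205, 0.02], [-0.006, 0, -0.005, -0.169, -0.79, -0.205, 0.02], [-0.006, 0, -0.005, -0.169, -0.79, -0.205, 0.02], [-0.006, 0, -0.005, -0.169, -0.79, -0.205, 0.02], [-0.006, 0, -0.005, -0.169, -0.79, -0.205, 0.02], [-0.006, 0, -0.005, -0.169, -0.79, -0.205, 0.02]],
  ],
)

```text
clock: 6.33
position: [0.4999, -0.0046, 0.3614]
tcp_rot: [[-0.244, 0.871, 0.427], [0.437, 0.492, -0.753], [-0.866, 0.003, -0.5]]
wrist_force: [-0.3, 0.4, -2.2]
finger_gap: 0.0396
```

```bash
python3 - <<'E'
from h import *
s=bot.observe();print(s['position'],s['q'],s['finger_gap'],s['tcp_rot'].round(3).tolist())
a=grab('top');b=grab('side')
p=s['position']-.019*s['tcp_rot'][:,2]
x,y=proj(a,p+[0,0,.03]).astype(int);u,v=proj(b,p).astype(int);print(x,y,u,v)
c=a['color'][y-40:y+40,x-40:x+40,::-1];e=b['color'][v-50:v+50,u-50:u+50,::-1]
f=lambda x:cv2.resize(x,(400,400),interpolation=cv2.INTER_CUBIC)
cv2.imwrite('pics/up.png',np.hstack([f(c),f(e)]))
# gauge centre, dark disc in first-run top image
im=cv2.imread('pics/top0.png');g=im.max(2);m=((g<90)).astype(np.uint8)
n,l,st,ce=cv2.connectedComponentsWithStats(m[215:255,262:300]);print(st,ce)
E
```

```text
[ 0.49991746 -0.00461523  0.36140007] [-60.46064773  13.61109507  23.6109284  122.74460832  58.64514084
  70.8843586  -41.80936163] 0.039646185842102624 [[-0.244, 0.871, 0.427], [0.437, 0.492, -0.753], [-0.866, 0.003, -0.5]]
285 228 247 124
[[   0    0   38   40 1165]
 [   6    8   25   24  355]] [[18.89699571 19.70472103]
 [17.1971831  18.82816901]]
```

View pics/up.png

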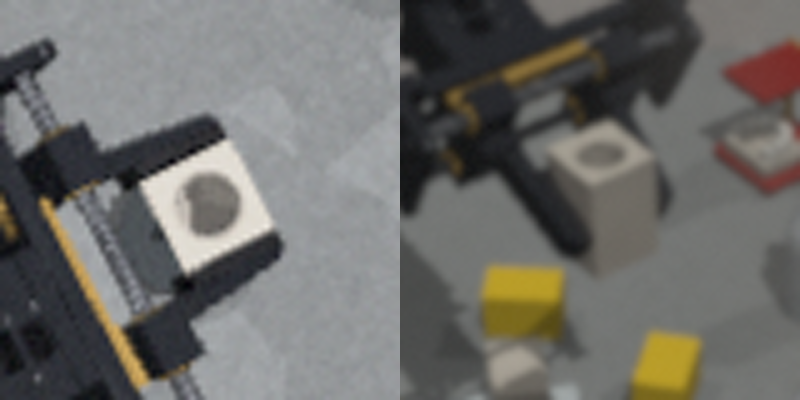

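The hole is clearly visible on the upper end (crop px 210,205), the mould is upright and the grip is centred. Next I'll fix the gauge position and go down to let the pin confirm the lower end is solid.

```bash
python3 - <<'E'
from h import *
a=load('top');b=load('side')
im=cv2.imread('pics/side0.png')[215:250,228:268];m=(im.max(2)<75).astype(np.uint8)
n,l,st,ce=cv2.connectedComponentsWithStats(m);print(st)
print(onz(a,280,234.7,.02),onz(b,248,232,.01), proj(b,[.4806,.0245,.02]),proj(b,[.4806,.0245,.045]))
R=rot(30,-60); c=np.array([.4806,.0245,.14]); delta(c+.019*R[:,2],R)
print(R.T@[0,0,-1])
E
```

```text
[[  0   0  40  35 952]
 [  7   7  26  23 448]]
[0.48032277 0.02456424 0.02      ] [0.48219052 0.02567843 0.01      ] [247.33282871 229.98227013] [246.99904904 223.81257954]
[0.2094, -0.004, 0.1, -0.0044, 0.0005, -0.0079] rows>= 5.564921688083734 0.07285736689330172
[0.8660254 0.        0.5      ]
```

jog_arm(
  rows=[
    [[0.035, 0, 0.017, 0, 0, 0, 0.02], [0.07, 0, 0.034, 0, 0, 0, 0.02], [0.1, 0, 0.05, 0, 0, 0, 0.02], [0.13, 0, 0.065, 0, 0, 0, 0.02], [0.165, -0.002, 0.08, -0.002, 0, -0.004, 0.02], [0.19, -0.004, 0.09, -0.004, 0, -0.008, 0.02], [0.209, -0.004, 0.1, -0.004, 0, -0.008, 0.02], [0.209, -0.004, 0.1, -0.004, 0, -0.008, 0.02], [0.209, -0.004, 0.1, -0.004, 0, -0.008, 0.02], [0.209, -0.004, 0.1, -0.004, 0, -0.008, 0.02]],
  ],
)

```text
clock: 7.27
position: [0.4893, 0.0107, 0.1315]
tcp_rot: [[-0.25, 0.864, 0.436], [0.43, 0.503, -0.75], [-0.868, -0.0, -0.497]]
wrist_force: [0.2, 0.6, -1.4]
finger_gap: 0.0396
```

```bash
python3 - <<'E'
from h import *
s=bot.observe();print(s['position']-.019*s['tcp_rot'][:,2],s['wrist_force'],s['q'])
R=rot(30,-60); c=np.array([.4806,.0245,.082]); delta(c+.019*R[:,2],R)
b=grab('side');p=s['position'];u,v=246,215
e=b['color'][v-60:v+60,u-75:u+75,::-1]
cv2.imwrite('pics/low.png',cv2.resize(e,(600,480),interpolation=cv2.INTER_CUBIC))
E
```

```text
[0.48106263 0.02492754 0.14099102] [ 0.15356905  0.64063794 -1.39262262] [-59.05457981  43.34736425  20.0076211  127.31465325  64.26973095
  51.12655913 -71.80659441]
[0.0512, -0.0007, 0.0295, 0.0026, 0.0032, 0.0017] rows>= 1.416009838972412 0.03551125082661757
```

View pics/low.png

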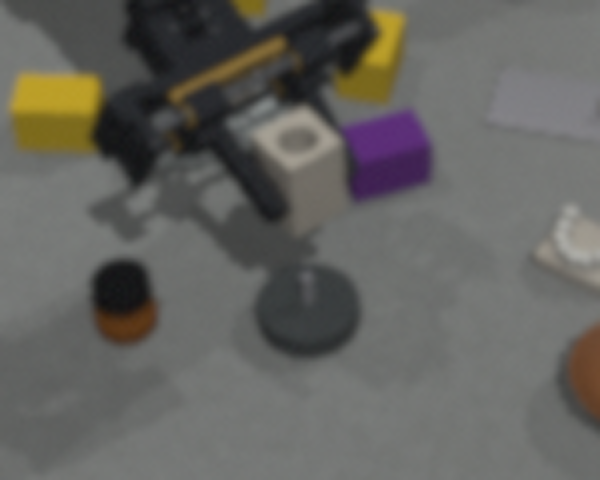

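The mould is upright with its hole up, directly above the pin (crop 308,275), and the jar is clear. Descending towards contact.

jog_arm(
  rows=[
    [[0.017, 0, 0.01, 0, 0, 0, 0.02], [0.034, 0, 0.02, 0, 0, 0, 0.02], [0.044, 0, 0.025, 0, 0, 0, 0.02], [0.051, 0, 0.029, 0, 0, 0, 0.02], [0.051, 0, 0.029, 0, 0, 0, 0.02], [0.051, 0, 0.029, 0, 0, 0, 0.02], [0.051, 0, 0.029, 0, 0, 0, 0.02]],
  ],
)

```text
clock: 7.9
position: [0.4886, 0.011, 0.0725]
tcp_rot: [[-0.251, 0.864, 0.437], [0.429, 0.504, -0.75], [-0.868, -0.001, -0.497]]
wrist_force: [0.7, 0.3, -1.2]
finger_gap: 0.0399
```

```bash
python3 - <<'E'
from h import *
s=bot.observe();print(s['position']-.019*s['tcp_rot'][:,2],s['wrist_force'],s['q'])
E
```

```text
[0.48032269 0.02524191 0.08195612] [ 0.73976401  0.26005377 -1.18055921] [-58.73020954  51.79137848  19.06171511 125.81144788  66.56231798
  47.51891971 -79.07051236]
```

jog_arm(
  rows=[
    [[0.003, 0, 0.0015, 0, 0, 0, 0.02], [0.006, 0, 0.0035, 0, 0, 0, 0.02], [0.008, 0, 0.0045, 0, 0, 0, 0.02], [0.01, 0, 0.006, 0, 0, 0, 0.02], [0.01, 0, 0.006, 0, 0, 0, 0.02], [0.01, 0, 0.006, 0, 0, 0, 0.02], [0.01, 0, 0.006, 0, 0, 0, 0.02]],
  ],
)

```text
clock: 8.48
position: [0.4885, 0.0111, 0.0599]
tcp_rot: [[-0.252, 0.863, 0.437], [0.428, 0.504, -0.75], [-0.868, -0.002, -0.497]]
wrist_force: [0.8, 2.5, 3.8]
finger_gap: 0.04
```

```bash
python3 - <<'E'
from h import *
s=bot.observe();print(s['position']-.019*s['tcp_rot'][:,2],s['wrist_force'],s['clock'])
E
```

```text
[0.4802275  0.02533079 0.06937072] [0.82439228 2.49871659 3.79380422] 8.4833
```

Force rose by about 5 N with the lower end estimated at z ≈ 39 mm, which is about 5 mm of pin travel. So the lower end is solid. I'll press 1.5 mm more, hold, then lift.

jog_arm(
  rows=[
    [[0.0013, 0, 0.0007, 0, 0, 0, 0.02], [0.0013, 0, 0.0007, 0, 0, 0, 0.02], [0.0013, 0, 0.0007, 0, 0, 0, 0.02], [0.0013, 0, 0.0007, 0, 0, 0, 0.02], [0.0013, 0, 0.0007, 0, 0, 0, 0.02], [0.0013, 0, 0.0007, 0, 0, 0, 0.02]],
  ],
)

```text
clock: 8.98
position: [0.4885, 0.011, 0.0584]
tcp_rot: [[-0.252, 0.864, 0.437], [0.428, 0.504, -0.75], [-0.868, -0.002, -0.497]]
wrist_force: [0.6, 3.6, 3.6]
finger_gap: 0.0399
```

jog_arm(
  rows=[
    [[-0.01, 0, -0.006, 0, 0, 0, 0.02], [-0.03, 0, -0.017, 0, 0, 0, 0.02], [-0.055, 0, -0.032, 0, 0, 0, 0.02], [-0.085, 0, -0.049, 0, 0, 0, 0.02], [-0.115, 0, -0.066, 0, 0, 0, 0.02], [-0.14, 0, -0.08, 0, 0, 0, 0.02], [-0.155, 0, -0.088, 0, 0, 0, 0.02], [-0.159, 0, -0.091, 0, 0, 0, 0.02], [-0.159, 0, -0.091, 0, 0, 0, 0.02], [-0.159, 0, -0.091, 0, 0, 0, 0.02]],
  ],
)

```text
clock: 9.82
position: [0.488, 0.0107, 0.2404]
tcp_rot: [[-0.254, 0.864, 0.435], [0.429, 0.504, -0.75], [-0.867, -0.004, -0.498]]
wrist_force: [0.7, -0.3, -2.5]
finger_gap: 0.0397
```

jog_arm(
  rows=[
    [[0, 0, 0, 0, 0, 0, 0.02], [0, 0, 0, 0, 0, 0, 0.02], [0, 0, 0, 0, 0, 0, 0.02], [0, 0, 0, 0, 0, 0, 0.02], [0, 0, 0, 0, 0, 0, 0.02], [0, 0, 0, 0, 0, 0, 0.02]],
  ],
)

```text
clock: 10.32
position: [0.4886, 0.0109, 0.2413]
tcp_rot: [[-0.253, 0.864, 0.436], [0.428, 0.504, -0.75], [-0.868, -0.003, -0.497]]
wrist_force: [0.4, 0.2, -2.2]
finger_gap: 0.0401
```

```bash
python3 - <<'E'
from h import *
s=bot.observe();p=s['position']-.019*s['tcp_rot'][:,2];print(p,s['wrist_force'],s['joint_vel'],s['finger_gap'])
a=grab('top');b=grab('side')
x,y=proj(a,p+[0,0,.03]).astype(int);u,v=proj(b,p).astype(int)
f=lambda x:cv2.resize(x,(400,400),interpolation=cv2.INTER_CUBIC)
cv2.imwrite('pics/end.png',np.hstack([f(a['color'][y-100:y+100,x-120:x+80,::-1]),f(b['color'][v-60:v+60,u-60:u+60,::-1])]))
E
```

```text
[0.48034603 0.0251168  0.2507704 ] [ 0.37008537  0.19861484 -2.2296116 ] [-0.16545227 -0.33008067  0.1474025  -0.13494565 -0.02589779  0.00430159
 -0.03010046] 0.04005694401369877
```

View pics/end.png

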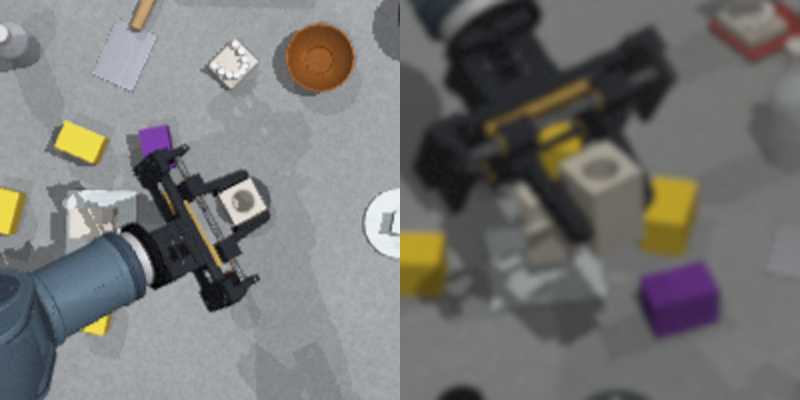

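The mould is held upright with the hole up at z ≈ 0.25 m and at rest. The other mould is still on the square stand and the bystanders are undisturbed. Handing in.

```bash
python3 -c "
from cell import bot
print(bot.job_done())"
```

```text
the job is handed in; nothing more can be done
None
```

I picked up the mould from the round-footed stand, turned it so the holed end (its -y end as it lay) was on top, and pushed the gauge pin in with its solid end. I then lifted it and handed the job in at about 10 s on the clock, with no verdict reported.

**Finding the hole:** The side camera hinted at the hole before the grasp. The top view showed it clearly once the mould was upright. I felt only the solid end on the pin; I never lowered the hole over it.

**Pin push:** The wrist force rose by about 5 N, which by the spring figures means about 5 mm of travel. The grasp geometry gave about 5.5 mm at first and 7 mm after I pressed 1.5 mm further. I held it pressed for about 0.7 s.

**Last checks:**
- The mould is gripped at a 40 mm opening and at rest. It looks upright with the hole up, its middle at about 0.251 m and clear of the gauge.
- The other mould is still on the square-footed stand.
- The bystanders I could see in the last pictures are in place. The cup was outside those pictures, but nothing went near it.

**One disagreement:** The vertical force did not rise with the extra 1.5 mm (3.8 N, then 3.6 N), while the sideways reading went from 2.5 to 3.6 N. This could be sensor noise or a slight give in the grip. I saw no tilt or slip in the final picture.

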